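# Slide a fixture plate out past its guard to the pointer and hold it

### The arm

A 7-joint arm with a two-finger parallel gripper is mounted at the origin on a cart in front of the work surface, level with it; the furniture and walls round the work are solid. World frame = base frame: x ahead of the robot, y to its left, z up, the work surface at z = 0. Lengths are in mm, angles in degrees, forces in N, time in s.
With the tool pointing down it reaches from about 425 to 825 mm from the base axis. Payload 3.6 kg.
Tool frame: the origin (TCP) lies midway between the tips of the shut fingers; the grasp point (between the pads) lies 19 mm behind it; z points along the fingers, y is the line along which they close (so a half turn about z gives the same grasp; the last joint's range is limited). The gripper opens to 93 mm and grips with 3 to 60 N. Pads are 15 mm wide; open, the fingers measure 128 mm over their backs; the gripper's body (75 mm by 188 mm) begins 65 mm behind the grasp point.
Start: joints at [73.31, 35.231, -0.722, 81.555, 0.464, 63.22, -2.315], TCP at [170.129, -627.308, 183.74] pointing down, gripper open.
Joint ranges: [-178.69, 178.69], [-17.37, 117.87], [-77.05, 75.6], [15.02, 138.74], [-78.02, 258.01], [0.78, 113.62], [-162.83, 162.83]. Speed limits (degrees/s): [159.86, 159.86, 180, 180, 180, 180, 180].

### API

Orientations are given as a 3x3 rotation matrix whose columns are the frame's x, y, z axes.
In Python, from station import r gives the robot as it stands.
- The arm moves only by the shell command python3 -m handwheel 'ROWS' [FORCE]. ROWS is text: rows parted by semicolons, each of 7 numbers parted by spaces: the gripper command: -1 is shut, 1 is fully open, values between are in proportion, then the shift along the tool's x, y, z in m, then the turn, a rotation vector about the tool's x, y, z in rad. A call has 1 to 20 rows; each row is the pose to reach, as a shift and turn from the pose commanded when the call began, along the tool's axes at that moment; what a row does not reach only later rows make up. A row lasts 1/10 s, in which the tool goes at most 50 mm and 8.59 degrees, less where a joint would pass 70% of its speed; a pose out of reach is approached as far as the arm can. A call with a gripper value outside its range is refused whole. The fingers move at their own pace and stop on an object; FORCE is the grip in N (left out, the last holds). Time passes only in rows, so rows that repeat a pose let the fingers close. It gives the time, the measured TCP pose, the force, the opening and the grip force at its end, in the units of the state.
- r.read_state(): the state, without advancing time (a new reading comes with each control period).
- r.camera(name): name is "scene" or "top" or "wrist"; returns a dict with "pixels" (384x512x3 uint8, blue, green, red), "camera_matrix" (3x3 intrinsics, pixels), "T" (4x4, takes a point from camera to world coordinates); the wrist camera has in their place "mount" (4x4, takes a point from camera to tool coordinates, whose origin is the TCP and whose axes are the flange's). Camera axes: x right, y up, looking along -z (the intrinsics and any distortion apply to the point x, -y, -z); pixel columns grow to the right and rows downward; lengths in mm; the calibration is good to about 2 mm. The wrist camera is an equidistant fisheye: a pixel r from the principal point sees the ray r / f radians off the axis. A picture is of the moment at which its call begins: read the wrist's pose just before it. There is no depth.
- r.finish_job(): hands the job in; it is judged then, once.
The state is a dict: "clock": time; "joint_positions": joint angles; "qvel": joint speeds; "joint_torque": joint torques, N m; "tcp_pos": TCP position; "tcp_rot": TCP orientation; "contact_force": force on the tool from outside, world axes, zero at the start; "moment": the same for the moment, N m; "finger_gap": opening from 0.0 (shut) to 1.0 (fully open); "gripper_force": force on a finger pad.
Only numpy, scipy, OpenCV 4.12 (cv2) and the standard library are available. Lean on these libraries where they do the work, as an engineer would, in place of code of your own. Each camera call takes 0.05 s, during which the arm holds its last target. There are 200 camera calls.

### The job

The front of the fixture plate must stick out over the front edge of the plywood riser so that its underside can be reached. Slide the clear guard all the way open to the left, then slide the plate out through the opening, flat on the riser and never lifted off it, until its front edge is level with the red pointer and square to it. The plate is front-heavy and would tip over the edge, so finish still holding it flat and still at the mark; do not shift the pointer or the solder reel, jar and screwdriver.

Things in the scene. Friction and masses are not known exactly. Their poses are not given: they have to be found in the camera images.
- station: Fixed plywood riser, top 50 mm above the bench, spanning x 0 to 190 mm, y -80 to +165 mm. Origin: on the bench below its front edge (x = 0), under the middle of the plate's path. -x points outward over the edge, toward the robot; y left, z up. At the front: an aluminium rule (y = -66 mm, out to x = -116 mm) and the guard's channel (x -4 to -18 mm, 38 mm high).
- guard (a joint): Slide of the clear guard panel (100 mm wide, aluminium frame, 96 mm high above the bench, 6 mm thick, at station x = -11 mm). Metres: 0 = shut in front of the plate, 0.105 = fully open, moved along the station's +y (left). It stays where it is left; 1 to 2 N moves it. Shut, it blocks the plate's way out.
- guard_knob (a point): Centre of the top face of the guard's blue grip, 119 mm above the bench. The grip is 16 mm (station x) by 22 mm (station y), 24 mm high, standing on the middle of the guard's top; moves with the guard.
- pointer (a joint): Position of the red pointer on the rule, metres outward from the riser's front edge (75 to 95 mm). Stiff; not to be moved.
- pointer_tip (a point): Plate-side end of the red pointer, on the centre line of its 3 mm thick finger; axes as the station's. 38 mm right (-y) of the middle of the plate's path, 44 mm above the bench; the plate passes beside and above it. The plate's front edge must come level with it along station x.
- plate: Loose aluminium plate 160 x 50 x 8 mm, about 0.4 kg, with a dark steel clamp block (20 mm high) at the front, a green circuit board and a black grip at the rear. Origin: centre of its underside, on the riser's top. -x points to its front, z up. Its centre of mass lies about 44 mm behind the front edge, so at the mark it tips unless held.
- plate_front (a point): Middle of the lower front edge of the plate, 80 mm from the origin along the plate's -x.
- plate_grip (a point): Centre of the top face of the plate's black grip: 60 mm behind the origin (plate x = +60 mm), 34 mm above the underside. The grip is 30 mm long (plate x), 14 mm wide (plate y) and stands 26 mm above the plate's top face.
- solder_reel: Small red solder reel lying on the left rear of the riser, 46 x 43 x 32 mm, origin at the centre of its underside. Leave alone.
- paste_jar: Teal jar, 59 mm across, 47 mm high, on the bench behind the riser, origin at the centre of its underside. Leave alone.
- hot_air_handpiece: Black hot-air tool in its stand, fixed on the bench to the right of the riser, 270 mm high; its base plate spans 150 mm (x) by 100 mm (y). Origin: on the bench under the tool. To its right (y below -0.45) stands a microscope about as high. They may lie between the arm's start and the work: swing in with the fingertips above 0.3 m, or round in front. Do not bump them.
- driver: Small screwdriver with white and steel handle, 135 mm long, 14 mm thick, lying on the other bench to the left, origin at the middle of its underside. Leave alone.

How it is judged:
By the outcome, as a careful person would: the job done as asked, in the order asked, and still so for the second after the job is handed in, while the arm keeps its last pose, push and grip.
It also fails if it takes over 45 s, if anything falls off the work surface, if the arm or the gripper's body presses on something with over 40 N, if the wrist force passes 120 N, or if a joint passes its speed limit or range.

## Working session

There is one attempt and no reset: what is moved stays moved. The work goes in short steps, Python scripts to look and compute and a shell command to move; the robot and the scene stay as the last step left them, time stands still between calls to the robot, and variables do not carry over. Pictures are saved under pics/ and viewed, at most 10 in all, crops included, and the job is handed in when it is done.

```bash
ls; mkdir -p pics; cat > h.py <<'E'
import numpy as np,cv2
from station import r
def cam(n,save=None):
    c=r.camera(n)
    if save: cv2.imwrite('pics/'+save+'.png',c['pixels'])
    return c
def ray(c,u,v,st=None):
    K=np.array(c['camera_matrix']);x=(u-K[0,2])/K[0,0];y=(v-K[1,2])/K[1,1]
    if st is None: d=np.array([x,-y,-1.]);T=np.array(c['T'])
    else:
        t=np.hypot(x,y);s=np.sin(t)/t if t>0 else 1
        d=np.array([x*s,-y*s,-np.cos(t)])
        W=np.eye(4);W[:3,:3]=st['tcp_rot'];W[:3,3]=st['tcp_pos'];T=W@np.array(c['mount'])
    return T[:3,3],T[:3,:3]@d
def at(c,u,v,z,st=None):
    o,d=ray(c,u,v,st);return o+d*(z-o[2])/d[2]
E
python3 - <<'E'
from h import *
a=cam('scene');b=cam('top')
cv2.imwrite('pics/a.png',a['pixels']);cv2.imwrite('pics/b.png',b['pixels'])
for c in(a,b):print(np.round(c['T'],2),c['camera_matrix'],[k for k in c])
s=r.read_state();print(np.round(s['tcp_rot'],3),s['tcp_pos'],s['clock'],s['contact_force'])
E
```

```text
pics
[[-6.3000e-01  3.9000e-01 -6.7000e-01 -8.4500e+01]
 [-7.8000e-01 -3.3000e-01  5.3000e-01  4.3760e+02]
 [-1.0000e-02  8.6000e-01  5.1000e-01  6.1166e+02]
 [ 0.0000e+00  0.0000e+00  0.0000e+00  1.0000e+00]] [[449.40920209   0.         247.7157215 ]
 [  0.         449.40920209 188.77515919]
 [  0.           0.           1.        ]] ['pixels', 'camera_matrix', 'T']
[[ 3.00000e-02  1.00000e+00 -1.00000e-01  4.92340e+02]
 [-1.00000e+00  2.00000e-02 -3.00000e-02 -9.16900e+01]
 [-2.00000e-02  1.00000e-01  1.00000e+00  1.16952e+03]
 [ 0.00000e+00  0.00000e+00  0.00000e+00  1.00000e+00]] [[365.66651638   0.         252.37309106]
 [  0.         365.66651638 192.70550034]
 [  0.           0.           1.        ]] ['pixels', 'camera_matrix', 'T']
[[ 0.965  0.262 -0.001]
 [ 0.262 -0.965  0.002]
 [-0.    -0.002 -1.   ]] [ 169.91405486 -626.59281809  182.7248682 ] 0.1 [-0.51783299  0.73398467  0.64850898]
```

View pics/a.png

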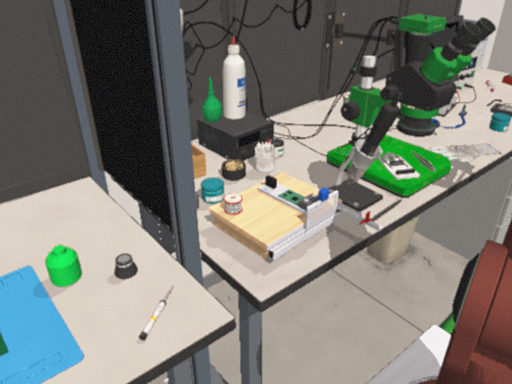

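View pics/b.png

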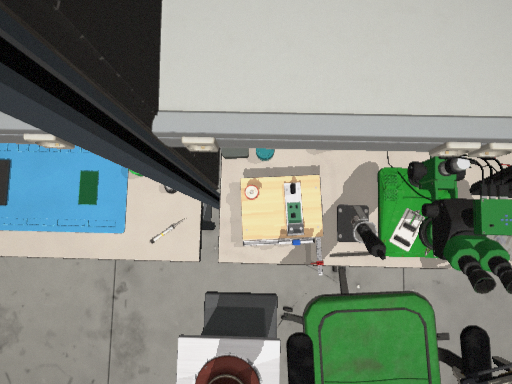

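```bash
python3 - <<'E'
from h import *
b=cam('top');p=b['pixels'];hsv=cv2.cvtColor(p,cv2.COLOR_BGR2HSV)
def comps(m,roi,minA=4):
    M=np.zeros_like(m);x0,y0,x1,y1=roi;M[y0:y1,x0:x1]=m[y0:y1,x0:x1]
    n,l,s,c=cv2.connectedComponentsWithStats(M);return [(s[i].tolist(),c[i].round(1)) for i in range(1,n) if s[i][4]>=minA],M
wood,M=comps(cv2.inRange(hsv,(12,60,100),(30,255,255)),(235,165,330,250),200)
print('wood',wood)
pts=cv2.findNonZero(M);box=cv2.boxPoints(cv2.minAreaRect(pts))
for q in box:print(q,at(b,*q,50).round(1))
for n,lo,hi,z in(('blue',(100,120,60),(130,255,255),119),('red',(0,150,80),(8,255,255),44),('dark',(0,0,0),(180,255,60),84)):
    for s,c in comps(cv2.inRange(hsv,lo,hi),(235,165,330,280))[0]:print(n,s,c,at(b,*c,z).round(1))
cv2.imwrite('pics/c.png',cv2.resize(p[160:285,225:345],None,fx=5,fy=4.8,interpolation=cv2.INTER_CUBIC))
E
```

```text
wood [([240, 175, 83, 65, 3860], array([279.6, 207.2]))]
[239.73962 177.4904 ] [646.2 -23.1  50. ]
[320.1709  174.27315] [ 661.9 -270.6   50. ]
[322.64856 236.21404] [ 472.7 -279.7   50. ]
[242.21729 239.43129] [456.4 -36.3  50. ]
blue [292, 240, 8, 5, 36] [295.9 242. ] [ 455.5 -192.5  119. ]
red [316, 261, 7, 4, 21] [319.4 262.8] [ 392.4 -271.5   44. ]
dark [291, 184, 4, 10, 39] [292.5 188.4] [ 612.4 -183.5   84. ]
dark [291, 214, 4, 4, 14] [292.5 215.3] [ 532.3 -184.7   84. ]
```

View pics/c.png

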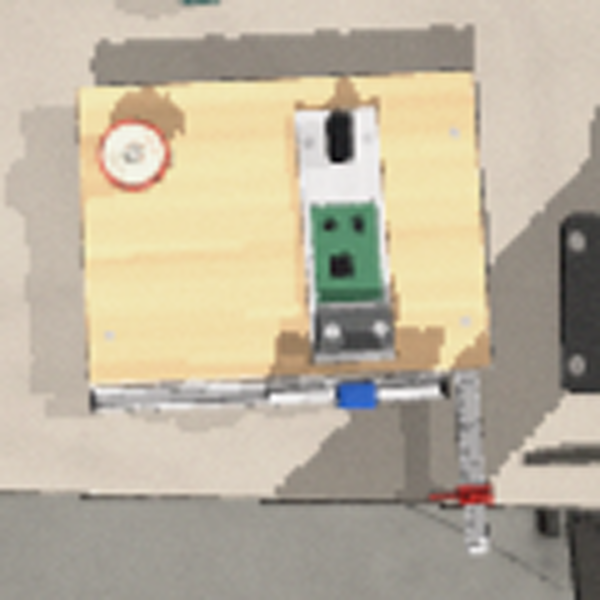

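```bash
python3 -m handwheel '1 0 0 -0.05 0 0 0; 1 0 0 -0.10 0 0 0; 1 0 0 -0.15 0 0 0; 1 0.034 -0.031 -0.155 0 0 0.02; 1 0.068 -0.063 -0.155 0 0 0.04; 1 0.102 -0.094 -0.155 0 0 0.06; 1 0.136 -0.126 -0.155 0 0 0.08; 1 0.170 -0.157 -0.155 0 0 0.1; 1 0.204 -0.189 -0.155 0 0 0.12; 1 0.238 -0.22 -0.155 0 0 0.14; 1 0.272 -0.252 -0.155 0 0 0.16; 1 0.306 -0.283 -0.155 0 0 0.18; 1 0.34 -0.315 -0.155 0 0 0.2; 1 0.374 -0.346 -0.155 0 0 0.204; 1 0.374 -0.346 -0.155 0 0 0.204; 1 0.374 -0.346 -0.155 0 0 0.204; 1 0.374 -0.346 -0.155 0 0 0.204'
python3 - <<'E'
from h import *
s=r.read_state();c=cam('wrist','w1')
print(s['tcp_pos'],np.round(s['tcp_rot'],3),c['camera_matrix'],np.round(c['mount'],2))
b=c['pixels'];hsv=cv2.cvtColor(b,cv2.COLOR_BGR2HSV)
for n,lo,hi,z in(('blue',(105,150,60),(125,255,255),119),('red',(0,150,80),(6,255,255),44)):
    n_,l,st,ce=cv2.connectedComponentsWithStats(cv2.inRange(hsv,lo,hi))
    for i in range(1,n_):
        if st[i][4]>25:print(n,st[i],ce[i].round(1),at(c,*ce[i],z,s).round(1))
E
```

```text
clock: 1.85
tcp_pos: [439.6, -197.0, 338.5]
tcp_rot: [[0.998, 0.058, -0.001], [0.058, -0.998, -0.001], [-0.001, 0.001, -1.0]]
contact_force: [-0.5, -0.6, -0.9]
finger_gap: 1.001
gripper_force: 0.0
[ 439.58879095 -197.0323671   338.53586124] [[ 0.998  0.058 -0.001]
 [ 0.058 -0.998 -0.001]
 [-0.001  0.001 -1.   ]] [[297.31863964   0.         257.33931549]
 [  0.         297.31863964 189.11646843]
 [  0.           0.           1.        ]] [[-0.0000e+00  9.7000e-01  2.6000e-01  7.0220e+01]
 [ 1.0000e+00  0.0000e+00 -0.0000e+00 -6.0000e-02]
 [-0.0000e+00  2.6000e-01 -9.7000e-01 -2.0098e+02]
 [ 0.0000e+00  0.0000e+00  0.0000e+00  1.0000e+00]]
blue [249 146  14  10 118] [255.4 150.7] [ 454.7 -193.6  119. ]
red [284 181  21   6  53] [296.7 183.4] [ 392.6 -268.2   44. ]
```

View pics/w1.png

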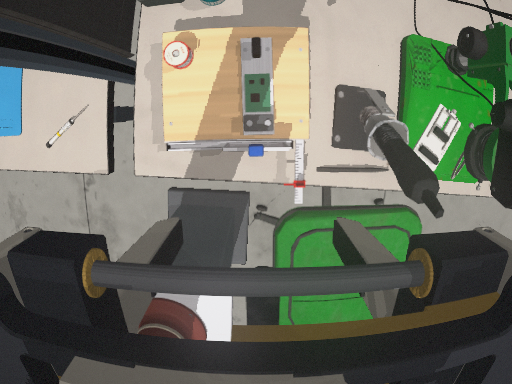

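```bash
python3 -m handwheel '1 0.0155 -0.003 0.05 0 0 0; 1 0.0155 -0.003 0.10 0 0 0; 1 0.0155 -0.003 0.15 0 0 0; 1 0.0155 -0.003 0.19 0 0 0; 1 0.0155 -0.003 0.215 0 0 0; 1 0.0155 -0.003 0.236 0 0 0; 1 0.0155 -0.003 0.236 0 0 0; -0.5 0.0155 -0.003 0.236 0 0 0; -0.7 0.0155 -0.003 0.236 0 0 0; -0.7 0.0155 -0.003 0.236 0 0 0; -0.7 0.0155 -0.003 0.236 0 0 0;-0.7 0.0155 -0.003 0.236 0 0 0' 15
```

```text
clock: 3.1
tcp_pos: [456.1, -191.7, 103.4]
tcp_rot: [[0.998, 0.061, 0.001], [0.061, -0.998, -0.0], [0.001, 0.0, -1.0]]
contact_force: [-0.0, 0.9, -0.9]
finger_gap: 0.619
gripper_force: 0.0
```

```bash
python3 -m handwheel '-0.7 0 0 0 0 0 0;-0.7 0 0 0 0 0 0;-0.7 0 0 0 0 0 0;-0.7 0 0 0 0 0 0;-0.7 0 0 0 0 0 0;-0.7 0 0 0 0 0 0' 15
```

```text
clock: 3.7
tcp_pos: [455.8, -191.5, 102.7]
tcp_rot: [[0.998, 0.061, -0.0], [0.061, -0.998, 0.0], [-0.0, -0.0, -1.0]]
contact_force: [-0.9, -0.3, -0.3]
finger_gap: 0.162
gripper_force: 0.0
```

```bash
python3 - <<'E'
from h import *
s=r.read_state();c=cam('wrist');d=cam('top')
cv2.imwrite('pics/w2.png',np.hstack([c['pixels'][:,120:420],cv2.resize(d['pixels'][190:290,240:345],(403,384))]))
E
```

```text
(no output)
```

View pics/w2.png

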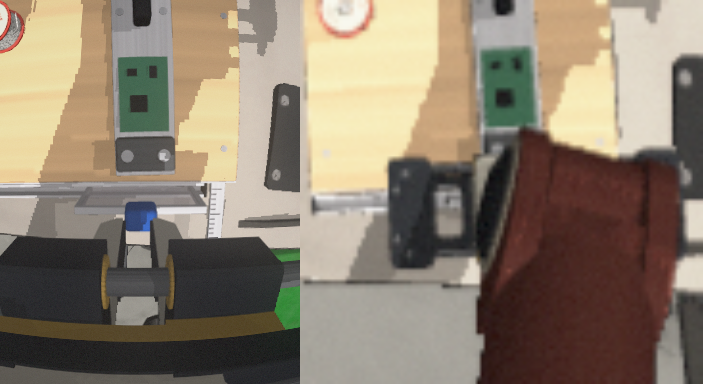

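```bash
python3 -m handwheel '-1 0 0 0 0 0 0;-1 0 0 0 0 0 0;-1 0 0 0 0 0 0;-1 0 0 0 0 0 0' 15; python3 - <<'E'
from h import *
s=r.read_state();c=cam('wrist')
cv2.imwrite('pics/w3.png',cv2.resize(c['pixels'][170:320,180:340],(640,600)))
m=cv2.inRange(cv2.cvtColor(c['pixels'],cv2.COLOR_BGR2HSV),(105,150,40),(125,255,255))
x,y,w,h=cv2.boundingRect(m);print(x,y,w,h,at(c,x+w/2,y+h/2,119,s),at(c,x,y,119,s),at(c,x+w,y,119,s))
E
```

```text
clock: 4.2
tcp_pos: [455.8, -191.5, 102.8]
tcp_rot: [[0.998, 0.061, 0.0], [0.061, -0.998, 0.0], [0.0, -0.0, -1.0]]
contact_force: [0.5, -0.1, -0.3]
finger_gap: 0.005
gripper_force: 0.0
250 211 26 9 [ 459.3670478  -195.04595937  119.        ] [ 461.99017141 -186.31258826  119.        ] [ 463.00501398 -203.37806005  119.        ]
```

View pics/w3.png

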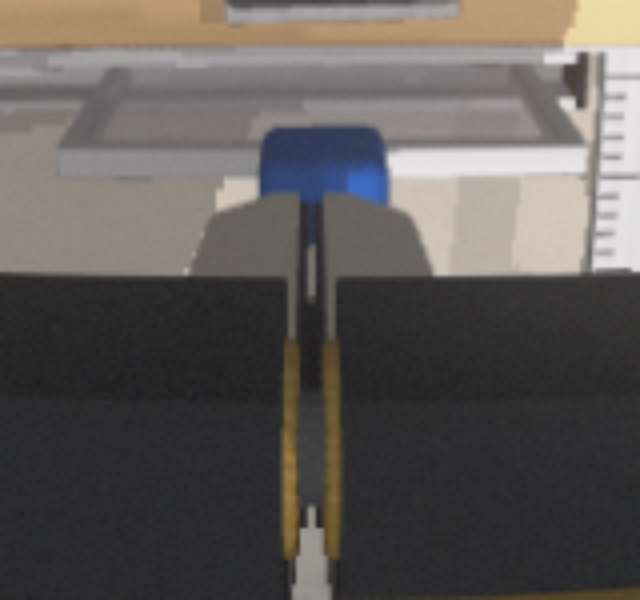

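```bash
python3 - <<'E'
from h import *
s=r.read_state();c=cam('scene')
T=np.array(c['T']);K=np.array(c['camera_matrix'])
for P in([455.8,-191.5,102.8],[455,-193,119],[455.8,-191.5,122]):
    q=T[:3,:3].T@(np.array(P)-T[:3,3]);print(K[0,2]+K[0,0]*q[0]/-q[2],K[1,2]+K[1,1]*q[1]/q[2])
cv2.imwrite('pics/s4.png',cv2.resize(c['pixels'][130:250,240:400],(800,600)))
E
```

```text
321.72461914600933 196.32901046018324
323.0477800004097 189.74639461356094
322.38342861734316 188.61576174605025
```

View pics/s4.png

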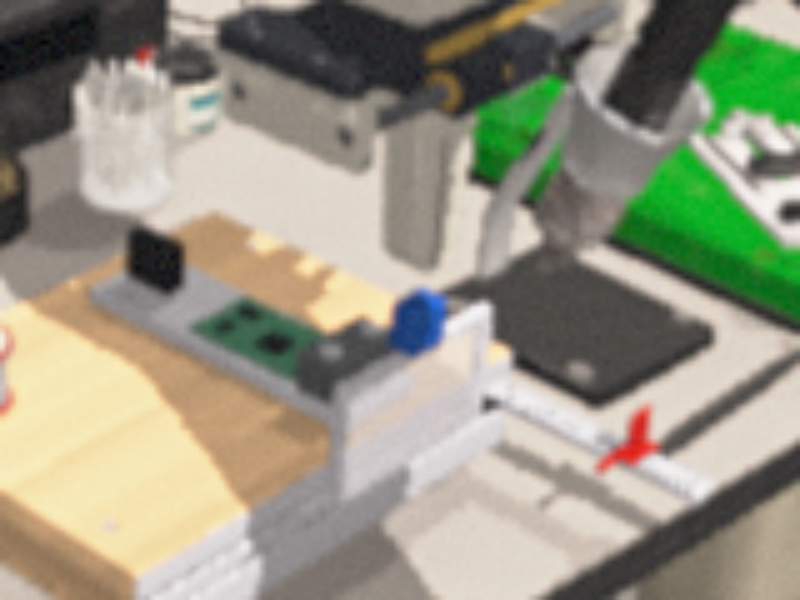

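```bash
python3 -m handwheel '0 0 0 0 0 0 0;0 0 0 0 0 0 0;0 0 0 0 0 0 0;0 0 0 0 0 0 0;0 0 0 0 0 0 0;0 0 0 0.01 0 0 0;0 0 0 0.02 0 0 0;0 0 0 0.028 0 0 0;0 0 0 0.028 0 0 0' 15;  python3 -m handwheel '-1 0 0 0 0 0 0;-1 0 0 0 0 0 0;-1 0 0 0 0 0 0;-1 0 0 0 0 0 0;-1 0 0 0 0 0 0;-1 0 0 0 0 0 0' 15
```

```text
clock: 5.2
tcp_pos: [454.5, -191.1, 73.1]
tcp_rot: [[0.998, 0.061, -0.003], [0.061, -0.998, 0.001], [-0.003, -0.002, -1.0]]
contact_force: [0.2, -0.3, 0.6]
finger_gap: 0.497
gripper_force: 0.0
clock: 5.8
tcp_pos: [456.1, -192.0, 75.1]
tcp_rot: [[0.998, 0.061, 0.001], [0.061, -0.998, -0.001], [0.001, 0.001, -1.0]]
contact_force: [-0.5, -0.5, -0.0]
finger_gap: 0.234
gripper_force: 15.0
```

```bash
python3 -m handwheel '-1 0 -0.01 0 0 0 0;-1 0 -0.025 0 0 0 0;-1 0 -0.04 0 0 0 0;-1 0 -0.055 0 0 0 0;-1 0 -0.07 0 0 0 0;-1 0 -0.082 0 0 0 0;-1 0 -0.092 0 0 0 0;-1 0 -0.098 0 0 0 0;-1 0 -0.098 0 0 0 0;-1 0 -0.098 0 0 0 0';  python3 -m handwheel '-1 0 -0.003 0 0 0 0;-1 0 -0.006 0 0 0 0;-1 0 -0.006 0 0 0 0;-1 0 -0.006 0 0 0 0'
```

```text
clock: 6.8
tcp_pos: [449.7, -96.9, 75.0]
tcp_rot: [[0.998, 0.059, 0.0], [0.059, -0.998, -0.004], [-0.0, 0.004, -1.0]]
contact_force: [-1.1, -8.0, 4.4]
finger_gap: 0.234
gripper_force: 15.0
clock: 7.2
tcp_pos: [449.8, -96.9, 75.0]
tcp_rot: [[0.999, 0.054, 0.002], [0.054, -0.998, -0.011], [0.001, 0.011, -1.0]]
contact_force: [0.1, -18.0, 1.8]
finger_gap: 0.235
gripper_force: 15.0
```

```bash
python3 -m handwheel '-0.2 0 0.004 0 0 0 0;0 0 0.004 0 0 0 0;0 0 0.004 0 0 0 0;0 0 0.004 0 0 0 0;0 0 0.004 -0.03 0 0 0;0 0 0.004 -0.08 0 0 0;0 0.03 0.03 -0.1 0 0 0;0 0.065 0.055 -0.1 0 0 0;0 0.1 0.08 -0.1 0 0 0;0 0.145 0.0955 -0.1 0 0 0;0 0.145 0.0955 -0.1 0 0 0;0 0.145 0.0955 -0.1 0 0 0'
cat > m.py <<'E'
from h import *
import sys
s=r.read_state();c=cam('wrist',sys.argv[1]);p=c['pixels'];hsv=cv2.cvtColor(p,cv2.COLOR_BGR2HSV)
print(s['tcp_pos'].round(1) if hasattr(s['tcp_pos'],'round') else s['tcp_pos'],np.round(s['tcp_rot'],3))
for n,lo,hi,z in(('blue',(105,150,40),(125,255,255),119),('red',(0,150,80),(6,255,255),44),('green',(60,80,40),(90,255,255),60),('dark',(0,0,0),(180,255,50),84)):
    n_,l,st,ce=cv2.connectedComponentsWithStats(cv2.inRange(hsv,lo,hi))
    for i in range(1,n_):
        if st[i][4]>40:
            R=cv2.minAreaRect(cv2.findNonZero((l==i).astype(np.uint8)))
            print(n,st[i],ce[i].round(1),at(c,*ce[i],z,s).round(1),np.round(R[1]),[at(c,*q,z,s)[:2].round(1).tolist() for q in cv2.boxPoints(R)] if st[i][4]<4000 else '')
E
python3 m.py w5
```

```text
clock: 8.4
tcp_pos: [599.8, -172.8, 173.3]
tcp_rot: [[0.998, 0.062, -0.002], [0.062, -0.998, 0.002], [-0.002, -0.002, -1.0]]
contact_force: [-0.2, -0.9, -0.3]
finger_gap: 0.5
gripper_force: 0.0
[ 599.8 -172.8  173.3] [[ 0.998  0.062 -0.002]
 [ 0.062 -0.998  0.002]
 [-0.002 -0.002 -1.   ]]
red [421   0  15   8  61] [427.9   3.6] [ 836.2 -372.5   44. ] [ 6. 14.] [[832.0, -360.3], [847.6, -380.6], [841.1, -384.4], [825.7, -364.0]]
red [135 156  37  36  99] [158.2 168.2] [600.5 -56.   44. ] [39. 23.] [[600.5, -24.3], [622.4, -43.6], [594.3, -81.5], [571.8, -63.2]]
red [299 317  20   7  73] [310.3 320.6] [ 393.2 -261.2   44. ] [19.  6.] [[388.5, -245.3], [400.0, -243.7], [400.0, -271.3], [388.4, -273.3]]
green [ 440  125   72  132 4809] [481.6 190.4] [ 603.8 -478.5   60. ] [ 68. 135.] 
green [271 209  17  39 322] [281.  233.7] [ 535.4 -203.8   60. ] [15. 39.] [[517.7, -193.5], [565.8, -192.5], [565.6, -209.5], [517.4, -211.3]]
green [284 310  29  15 264] [295.3 315.7] [ 415.3 -234.8   60. ] [14. 28.] [[424.9, -218.5], [425.5, -256.1], [400.3, -260.0], [400.0, -221.2]]
dark [    0     0   
[... 1524 characters left out ...]
.6, -397.0], [571.0, -400.3], [543.1, -400.9]]
dark [ 331  235  140   87 6774] [397.7 276.9] [ 491.7 -353.3   84. ] [ 79. 145.] 
dark [200 251  15  16 102] [208.1 260.9] [ 507.  -123.4   84. ] [15. 14.] [[518.7, -114.4], [520.1, -130.1], [501.0, -130.1], [499.4, -114.1]]
dark [302 256  13  11  74] [307.3 262.2] [ 512.3 -233.9   84. ] [10. 12.] [[519.9, -227.0], [520.3, -240.5], [507.5, -242.3], [507.1, -228.6]]
dark [500 369  12  15  68] [506.8 376.1] [ 182.7 -775.9   84. ] [14. 11.] [[225.8, -718.8], [207.6, -773.1], [138.3, -827.7], [162.0, -765.7]]
dark [485 376  16   8  43] [493.7 380.2] [ 186.9 -724.7   84. ] [15.  7.] [[188.6, -693.8], [218.7, -673.5], [195.4, -741.0], [162.0, -765.7]]
```

View pics/w5.png

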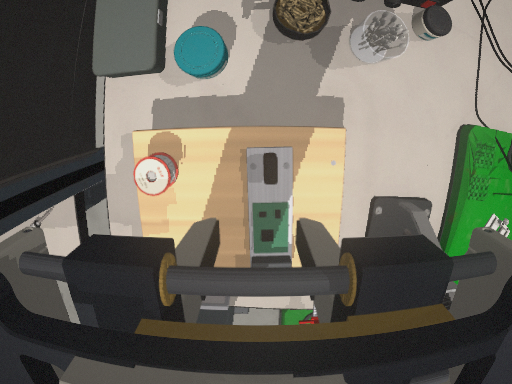

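```bash
cat > e.py <<'E'
from h import *
s=r.read_state();c=cam('wrist');p=c['pixels'];hsv=cv2.cvtColor(p,cv2.COLOR_BGR2HSV)
# grip: dark blob in roi
m=np.zeros(p.shape[:2],np.uint8);m[140:200,252:288]=(p[140:200,252:288].max(2)<75)
n,l,st,ce=cv2.connectedComponentsWithStats(m)
for i in range(1,n):
    if st[i][4]>30:
        x,y,w,h,a=st[i];print('grip',st[i],[at(c,u,v,84,s)[:2].round(1) for u,v in((x,y),(x+w,y),(x,y+h),(x+w,y+h))],'c84',at(c,*ce[i],84,s).round(1))
# plate edges vs wood
wood=cv2.inRange(hsv,(10,70,50),(30,255,255))>0
for nm,z in(('plate',58),):
    L=[];R=[]
    for v in range(155,215):
        row=~wood[v]
        a=270
        while row[a]:a-=1
        b=270
        while row[b]:b+=1
        L.append(at(c,a+.5,v,z,s)[:2]);R.append(at(c,b-.5,v,z,s)[:2])
    for X in(L,R):
        X=np.array(X);f=np.polyfit(X[:,0],X[:,1],1);res=X[:,1]-np.polyval(f,X[:,0]);k=abs(res)<1.5;f=np.polyfit(X[k,0],X[k,1],1)
        print(nm,'yaw',np.degrees(np.arctan(f[0])).round(2),'y@612',np.polyval(f,612).round(1),k.sum(),X[0],X[-1])
# riser back edge
E_=[]
for u in list(range(170,250))+list(range(296,340)):
    col=wood[100:170,u];E_.append(at(c,u,100+np.argmax(col)-.5,50,s)[:2])
X=np.array(E_);f=np.polyfit(X[:,1],X[:,0],1);k=abs(X[:,0]-np.polyval(f,X[:,1]))<2;f=np.polyfit(X[k,1],X[k,0],1)
print('riser yaw',np.degrees(np.arctan(-f[0])).round(2),'back x at y=-190',np.polyval(f,-190),k.sum())
R_=[]
for v in range(140,200):
    row=wood[v,300:400];b=300+np.nonzero(row)[0].max();R_.append(at(c,b+.5,v,50,s)[:2])
X=np.array(R_);f=np.polyfit(X[:,0],X[:,1],1);print('riser right yaw',np.degrees(np.arctan(f[0])).round(2),'y@600',np.polyval(f,600))
b=cam('top');p=b['pixels']
E
python3 e.py
```

```text
grip [264 152  13  31 390] [array([ 630.3, -177.2]), array([ 631.1, -190. ]), array([ 598.9, -179.3]), array([ 599.7, -192.4])] c84 [ 615.4 -184.1   84. ]
plate yaw 4.82 y@612 -159.8 48 [ 622.26238034 -158.34569602] [ 555.47421372 -165.22876857]
plate yaw 5.24 y@612 -210.1 59 [ 625.56635877 -208.90789752] [ 558.46199657 -215.06910673]
riser yaw 3.84 back x at y=-190 656.2086531892485 124
riser right yaw 3.94 y@600 -271.316965534513
```

```bash
python3 -m handwheel '0 0.007 0.006 0.03 0 0 -0.012;0 0.014 0.013 0.07 0 0 -0.025;0 0.014 0.013 0.1 0 0 -0.025;0 0.014 0.013 0.125 0 0 -0.025;0 0.014 0.013 0.135 0 0 -0.025;0 0.014 0.013 0.141 0 0 -0.025;0 0.014 0.013 0.141 0 0 -0.025;0 0.014 0.013 0.141 0 0 -0.025'; python3 -m handwheel '-1 0 0 0 0 0 0;-1 0 0 0 0 0 0;-1 0 0 0 0 0 0;-1 0 0 0 0 0 0;-1 0 0 0 0 0 0;-1 0 0 0 0 0 0;-1 0 0 0 0 0 0;-1 0 0 0 0 0 0' 45
```

```text
clock: 9.35
tcp_pos: [615.8, -186.5, 35.4]
tcp_rot: [[0.996, 0.086, 0.003], [0.086, -0.996, -0.001], [0.003, 0.001, -1.0]]
contact_force: [0.0, -0.6, 0.2]
finger_gap: 0.5
gripper_force: 0.0
clock: 10.15
tcp_pos: [614.9, -186.1, 33.9]
tcp_rot: [[0.996, 0.086, 0.0], [0.086, -0.996, 0.0], [0.0, -0.0, -1.0]]
contact_force: [0.4, 1.3, 1.5]
finger_gap: 0.145
gripper_force: 45.0
```

```bash
python3 -m handwheel '-1 0 0 0.002 0 0 0;-1 0 0 0.003 0 0 0;-1 -0.003 0 0.003 0 0 0.002;-1 -0.009 0 0.003 0 0 0.004;-1 -0.015 0.001 0.003 0 0 0.007;-1 -0.021 0.001 0.003 0 0 0.01;-1 -0.027 0.001 0.003 0 0 0.013;-1 -0.033 0.002 0.003 0 0 0.016;-1 -0.039 0.002 0.003 0 0 0.019;-1 -0.045 0.002 0.003 0 0 0.019;-1 -0.051 0.003 0.003 0 0 0.019;-1 -0.057 0.003 0.003 0 0 0.019;-1 -0.063 0.003 0.003 0 0 0.019;-1 -0.068 0.003 0.003 0 0 0.019;-1 -0.07 0.003 0.003 0 0 0.019;-1 -0.07 0.003 0.003 0 0 0.019'
python3 - <<'E'
from h import *
c=cam('scene')
cv2.imwrite('pics/s6.png',cv2.resize(c['pixels'][165:255,280:400],(800,600),interpolation=cv2.INTER_CUBIC))
E
```

```text
clock: 11.75
tcp_pos: [551.4, -196.0, 33.9]
tcp_rot: [[0.998, 0.067, 0.013], [0.067, -0.998, -0.002], [0.013, 0.003, -1.0]]
contact_force: [3.9, 0.8, 8.5]
finger_gap: 0.145
gripper_force: 45.0
```

View pics/s6.png

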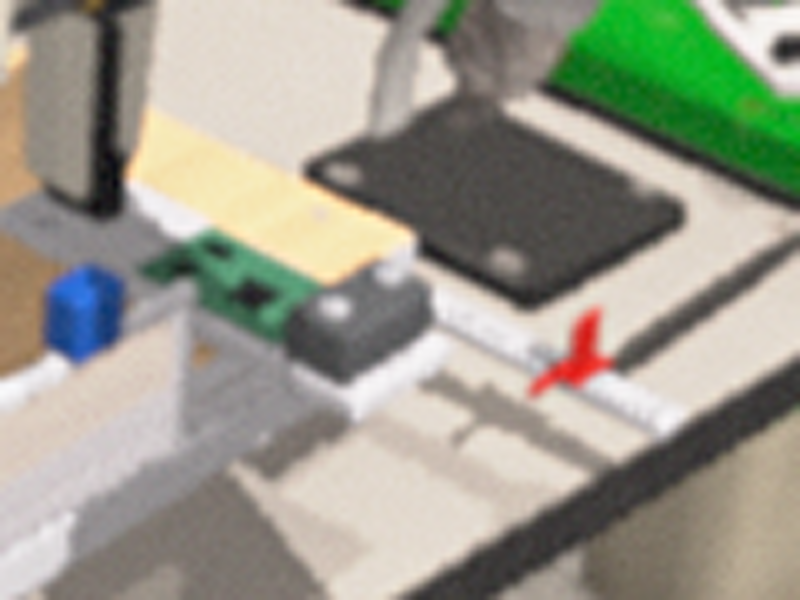

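```bash
python3 -m handwheel '-1 0 0 0 0 0 0;-1 0 0 0 0 0 0;-1 0 0 0 0 0 0'; python3 - <<'E'
from h import *
c=cam('scene');s=r.read_state();print(np.round(s['moment'],2),np.round(s['contact_force'],1))
O=np.array([466.4,-200.1]);a=np.radians(3.85);X=np.array([np.cos(a),np.sin(a)]);Y=np.array([-X[1],X[0]])
Z=lambda u,v,z:(lambda w:(np.round([(w[:2]-O)@X,(w[:2]-O)@Y],1)))(at(c,280+u/6.667-.5,165+v/6.667-.5,z))
print('FL',Z(352,418,50),'FR',Z(450,350,50),'FLtop',Z(348,385,58),'FRtop',Z(440,325,58),'tip',Z(531,392,44),'tip2',Z(545,378,44))
p=c['pixels'];m=cv2.inRange(cv2.cvtColor(p,cv2.COLOR_BGR2HSV),(0,150,80),(6,255,255));m[:165]=0;m[255:]=0;m[:,:350]=0;m[:,400:]=0
q=cv2.findNonZero(m)[:,0];i=q[:,0].argmin();print(q[q[:,0]<q[i,0]+3].tolist())
E
```

```text
clock: 12.1
tcp_pos: [551.4, -196.0, 33.9]
tcp_rot: [[0.998, 0.067, 0.012], [0.068, -0.998, -0.002], [0.012, 0.003, -1.0]]
contact_force: [4.3, -0.1, 8.7]
finger_gap: 0.146
gripper_force: 45.0
[ 0.25 -0.64 -0.07] [ 4.3 -0.3  9.3]
FL [-53.   20.8] FR [-51.4 -32.7] FLtop [-47.4  16.8] FRtop [-46.8 -32. ] tip [-79.2 -39.6] tip2 [-77.6 -49.5]
[[362, 221], [361, 222], [362, 222], [360, 223]]
```

```bash
python3 -m handwheel '-1 -0.004 0 0 0 -0.002 0;-1 -0.008 0 0 0 -0.004 0;-1 -0.012 0 0 0 -0.006 0;-1 -0.016 0 0 0 -0.008 0;-1 -0.02 0 0 0 -0.008 0;-1 -0.02 0 0 0 -0.008 0;-1 -0.02 0 0 0 -0.008 0'
python3 - <<'E'
from h import *
s=r.read_state();print(np.round(s['moment'],2))
A=[cam('scene')['pixels'].astype(float) for _ in range(6)]
cv2.imwrite('pics/s7.png',cv2.resize(np.mean(A,0)[190:250,320:400].astype(np.uint8),(800,600),interpolation=cv2.INTER_CUBIC))
E
```

```text
clock: 12.85
tcp_pos: [531.8, -197.4, 33.9]
tcp_rot: [[0.998, 0.068, 0.005], [0.068, -0.998, -0.003], [0.005, 0.003, -1.0]]
contact_force: [5.1, 0.4, 9.5]
finger_gap: 0.146
gripper_force: 45.0
[ 0.26 -0.76  0.03]
```

View pics/s7.png

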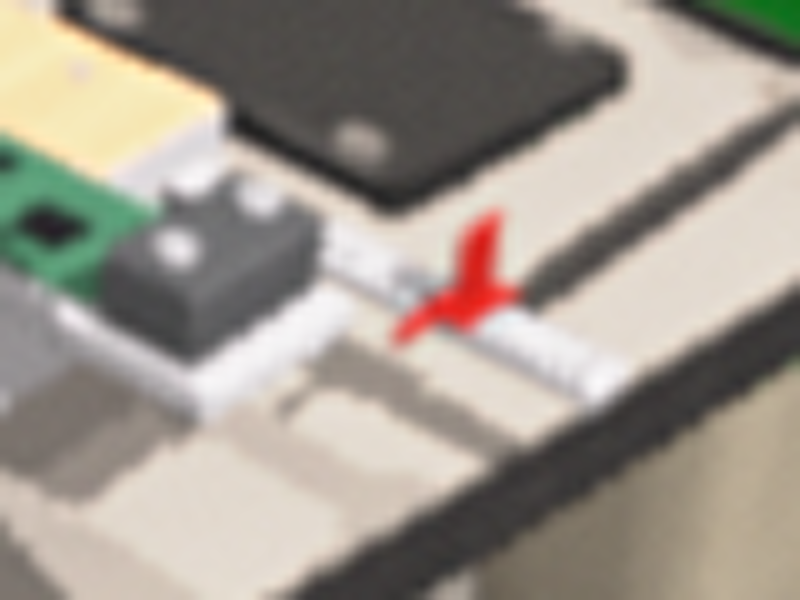

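```bash
cat > f.py <<'E'
from h import *
A=[cam('scene') for _ in range(6)];c=A[0];p=np.mean([x['pixels'].astype(float) for x in A],0)
O=np.array([466.4,-200.1]);a=np.radians(3.85);X=np.array([np.cos(a),np.sin(a)]);Y=np.array([-X[1],X[0]])
def Z(u,v,z):
    w=at(c,u,v,z);return np.round([(w[:2]-O)@X,(w[:2]-O)@Y],1)
def P(x,y,z):
    T=np.array(c['T']);K=np.array(c['camera_matrix']);w=np.append(O+x*X+y*Y,z);q=T[:3,:3].T@(w-T[:3,3]);return K[0,2]-K[0,0]*q[0]/q[2],K[1,2]+K[1,1]*q[1]/q[2]
import sys
x0=float(sys.argv[1])
# blueness (B-R) and brightness profile along station x at z=50 and 58, per y
B=(p[...,0]-p[...,2]).astype(np.float32);G=p[...,1].astype(np.float32)
for z in(50,):
  E=[]
  for y in range(-24,17,4):
    xs=np.arange(x0-8,x0+8,.25);uv=np.array([P(x,y,z) for x in xs],np.float32)
    b=cv2.remap(B,uv[None,:,0],uv[None,:,1],cv2.INTER_LINEAR)[0];g=cv2.remap(G,uv[None,:,0],uv[None,:,1],cv2.INTER_LINEAR)[0]
    d=np.gradient(cv2.GaussianBlur(b[None],(0,0),3)[0]);i=d.argmax();E.append((y,xs[i],b[:i].mean(),b[i:].mean()))
  E=np.array(E);print(E.round(1).tolist());f=np.polyfit(E[:,0],E[:,1],1);k=abs(E[:,1]-np.polyval(f,E[:,0]))<1.5;f=np.polyfit(E[k,0],E[k,1],1);print('front x@y=-4',np.polyval(f,-4).round(2),'yaw rel',np.degrees(np.arctan(-f[0])).round(2),k.sum())
# pointer: redness along station x at z=44
Rr=(p[...,2]-p[...,1]).astype(np.float32)
for y in range(-52,-36,2):
    xs=np.arange(-92,-66,.25);uv=np.array([P(x,y,44) for x in xs],np.float32);q=cv2.remap(Rr,uv[None,:,0],uv[None,:,1],cv2.INTER_LINEAR)[0].clip(40)-40
    print(y,q.max().round(),((q*xs).sum()/max(q.sum(),1)).round(2) )
E
python3 f.py -73; python3 -c "
from h import *
c=cam('scene')
O=np.array([466.4,-200.1]);a=np.radians(3.85);X=np.array([np.cos(a),np.sin(a)]);Y=np.array([-X[1],X[0]])
for u,v,z in((203,418,50),(352,315,50),(399,338,44)):
    w=at(c,320+u/10-.5,190+v/10-.5,z)[:2]-O;print(w@X,w@Y)"
```

```text
[[-24.0, -74.8, -19.3, -2.2], [-20.0, -76.2, -16.8, -2.5], [-16.0, -77.2, -16.8, -2.7], [-12.0, -74.2, -14.9, -1.6], [-8.0, -75.8, -20.8, -3.3], [-4.0, -76.2, -22.4, -3.4], [0.0, -75.0, -19.4, -2.3], [4.0, -76.8, -23.3, -3.9], [8.0, -76.2, -22.2, -3.3], [12.0, -74.8, -22.9, -2.8], [16.0, -75.0, -24.6, -3.8]]
front x@y=-4 -75.66 yaw rel -0.46 11
-52 126.0 -80.72
-50 112.0 -79.19
-48 107.0 -79.2
-46 111.0 -79.14
-44 84.0 -79.32
-42 83.0 -79.71
-40 45.0 -79.94
-38 18.0 -80.55
-72.92697992270743 21.08867896560342
-72.02568979514594 -32.25437857046907
-79.53843983694222 -39.98604092562719
```

```bash
cat >> f.py <<'E'
print('---')
for nm,y0,y1 in(('left',-4,16),('right',-24,-4)):
  xs=np.arange(x0-8,x0+9,.5);ys=np.arange(y0,y1,.5);pr=[]
  for ch in(B,G):
    m=np.array([[P(x,y,50) for x in xs] for y in ys],np.float32);pr.append(cv2.remap(ch,m[...,0],m[...,1],cv2.INTER_LINEAR).mean(0))
  print(nm,[(float(x),int(b),int(g)) for x,b,g in zip(xs,*pr)])
xs=np.arange(-90,-68,.5);m=np.array([[P(x,y,44) for x in xs] for y in np.arange(-47,-40,.5)],np.float32)
print('ptr',[(float(x),int(b)) for x,b in zip(xs,cv2.remap(Rr,m[...,0],m[...,1],cv2.INTER_LINEAR).mean(0))])
E
python3 f.py -75 | sed -n '/---/,$p'
```

```text
---
left [(-83.0, -23, 177), (-82.5, -23, 177), (-82.0, -24, 179), (-81.5, -24, 182), (-81.0, -24, 185), (-80.5, -25, 189), (-80.0, -25, 194), (-79.5, -25, 198), (-79.0, -24, 201), (-78.5, -23, 204), (-78.0, -22, 206), (-77.5, -20, 208), (-77.0, -19, 209), (-76.5, -17, 210), (-76.0, -15, 211), (-75.5, -12, 212), (-75.0, -10, 213), (-74.5, -8, 214), (-74.0, -6, 216), (-73.5, -5, 217), (-73.0, -3, 219), (-72.5, -2, 222), (-72.0, -1, 224), (-71.5, -1, 226), (-71.0, -1, 229), (-70.5, 0, 231), (-70.0, 0, 233), (-69.5, 0, 234), (-69.0, 0, 236), (-68.5, 0, 237), (-68.0, 0, 238), (-67.5, 0, 238), (-67.0, 0, 238), (-66.5, -1, 238)]
right [(-83.0, -19, 150), (-82.5, -19, 149), (-82.0, -19, 149), (-81.5, -19, 149), (-81.0, -19, 150), (-80.5, -19, 151), (-80.0, -20, 153), (-79.5, -20, 155), (-79.0, -19, 157), (-78.5, -19, 160), (-78.0, -18, 163), (-77.5, -16, 167), (-77.0, -15, 171), (-76.5, -13, 176), (-76.0, -11, 182), (-75.5, -10, 189), (-75.0, -8, 195), (-74.5, -6, 202), (-74.0, -5, 208), (-73.5, -3, 213), (-73.0, -2, 218), (-72.5, -2, 222), (-72.0, -1, 226), (-71.5, -1, 229), (-71.0, -1, 231), (-70.5, -1, 234), (-70.0, 0, 236), (-69.5, 0, 237), (-69.0, 0, 239), (-68.5, 0, 240), (-68.0, 0, 241), (-67.5, 0, 242), (-67.0, 0, 242), (-66.5, 0, 242)]
ptr [(-90.0, 7), (-89.5, 7), (-89.0, 7), (-88.5, 7), (-88.0, 7), (-87.5, 6), (-87.0, 6), (-86.5, 6), (-86.0, 7), (-85.5, 9), (-85.0, 13), (-84.5, 18), (-84.0, 26), (-83.5, 36), (-83.0, 47), (-82.5, 61), (-82.0, 75), (-81.5, 89), (-81.0, 102), (-80.5, 113), (-80.0, 122), (-79.5, 126), (-79.0, 125), (-78.5, 118), (-78.0, 107), (-77.5, 95), (-77.0, 80), (-76.5, 66), (-76.0, 52), (-75.5, 39), (-75.0, 29), (-74.5, 21), (-74.0, 15), (-73.5, 12), (-73.0, 10), (-72.5, 9), (-72.0, 8), (-71.5, 7), (-71.0, 7), (-70.5, 7), (-70.0, 8), (-69.5, 8), (-69.0, 8), (-68.5, 8)]
```

```bash
python3 -m handwheel '-1 -0.001 0 0 0 0 0;-1 -0.002 0 0 0 0 0;-1 -0.003 0 0 0 0 0;-1 -0.004 0 0 0 0 0;-1 -0.004 0 0 0 0 0;-1 -0.004 0 0 0 0 0;-1 -0.004 0 0 0 0 0;-1 -0.004 0 0 0 0 0'; python3 f.py -79 | grep -v ptr
```

```text
clock: 14.6
tcp_pos: [528.5, -197.7, 33.9]
tcp_rot: [[0.998, 0.068, 0.006], [0.068, -0.998, -0.003], [0.006, 0.004, -1.0]]
contact_force: [5.1, 0.3, 8.0]
finger_gap: 0.149
gripper_force: 45.0
[[-24.0, -79.0, -21.6, -3.7], [-20.0, -78.0, -16.4, -1.8], [-16.0, -80.0, -18.3, -4.6], [-12.0, -77.5, -16.4, -2.4], [-8.0, -78.2, -19.7, -3.5], [-4.0, -77.8, -22.1, -2.6], [0.0, -79.0, -21.5, -3.6], [4.0, -77.8, -20.3, -2.9], [8.0, -79.0, -22.2, -4.1], [12.0, -78.8, -24.1, -4.1], [16.0, -78.5, -23.9, -4.7]]
front x@y=-4 -78.5 yaw rel -0.16 11
-52 125.0 -80.74
-50 112.0 -79.19
-48 106.0 -79.2
-46 110.0 -79.14
-44 84.0 -79.33
-42 83.0 -79.72
-40 45.0 -79.94
-38 19.0 -80.53
---
left [(-87.0, -23, 206), (-86.5, -23, 202), (-86.0, -24, 198), (-85.5, -24, 194), (-85.0, -24, 189), (-84.5, -24, 185), (-84.0, -24, 181), (-83.5, -24, 178), (-83.0, -23, 177), (-82.5, -23, 177), (-82.0, -23, 179), (-81.5, -22, 182), (-81.0, -21, 186), (-80.5, -20, 190), (-80.0, -19, 195), (-79.5, -17, 200), (-79.0, -14, 204), (-78.5, -12, 208), (-78.0, -10, 211), (-77.5, -8, 214), (-77.0, -6, 217), (-76.5, -4, 219), (-76.0, -3, 221), (-75.5, -2, 223), (-75.0, -2, 225), (-74.5, -1, 227), (-74.0, -1, 229), (-73.5, 0, 231), (-73.0, 0, 233), (-72.5, 0, 234), (-72.0, 0, 235), (-71.5, 0, 236), (-71.0, 0, 236), (-70.5, 0, 236)]
right [(-87.0, -20, 159), (-86.5, -20, 158), (-86.0, -20, 157), (-85.5, -20, 156), (-85.0, -20, 154), (-84.5, -20, 153), (-84.0, -20, 151), (-83.5, -19, 150), (-83.0, -19, 150), (-82.5, -19, 150), (-82.0, -18, 152), (-81.5, -18, 154), (-81.0, -17, 158), (-80.5, -16, 162), (-80.0, -15, 168), (-79.5, -14, 174), (-79.0, -12, 181), (-78.5, -10, 189), (-78.0, -9, 196), (-77.5, -7, 202), (-77.0, -5, 208), (-76.5, -4, 214), (-76.0, -3, 219), (-75.5, -2, 223), (-75.0, -1, 226), (-74.5, -1, 230), (-74.0, 0, 232), (-73.5, 0, 235), (-73.0, 0, 237), (-72.5, 0, 238), (-72.0, 0, 240), (-71.5, 0, 241), (-71.0, 0, 242), (-70.5, 0, 242)]
```

```bash
python3 -m handwheel '-1 -0.0005 0 0 0 0 0;-1 -0.001 0 0 0 0 0;-1 -0.001 0 0 0 0 0;-1 -0.001 0 0 0 0 0;-1 -0.001 0 0 0 0 0;-1 -0.001 0 0 0 0 0'; python3 f.py -79 | sed -n 's/front x/front x/p;/^left/p;/^right/p' | cut -c1-420; python3 -c "
from h import *
s=r.read_state();print(s['clock'],s['tcp_pos'],s['gripper_force'])
c=cam('scene');p=c['pixels'];m=cv2.inRange(cv2.cvtColor(p,cv2.COLOR_BGR2HSV),(105,150,40),(125,255,255));m[:165]=0;m[260:]=0;m[:,:230]=0;m[:,345:]=0
q=cv2.findNonZero(m)[:,0].mean(0);O=np.array([466.4,-200.1]);a=np.radians(3.85);X=np.array([np.cos(a),np.sin(a)]);Y=np.array([-X[1],X[0]])
w=at(c,*q,107)[:2]-O;print('knob',w@X,w@Y)"
```

```text
clock: 15.5
tcp_pos: [527.7, -197.7, 33.9]
tcp_rot: [[0.998, 0.068, 0.007], [0.068, -0.998, -0.003], [0.006, 0.004, -1.0]]
contact_force: [5.0, 1.4, 9.7]
finger_gap: 0.143
gripper_force: 45.0
front x@y=-4 -79.34 yaw rel -0.49 11
left [(-87.0, -23, 206), (-86.5, -24, 203), (-86.0, -24, 198), (-85.5, -24, 194), (-85.0, -24, 189), (-84.5, -24, 185), (-84.0, -24, 181), (-83.5, -23, 178), (-83.0, -23, 177), (-82.5, -22, 177), (-82.0, -21, 179), (-81.5, -20, 182), (-81.0, -19, 186), (-80.5, -17, 191), (-80.0, -16, 196), (-79.5, -13, 201), (-79.0, -11, 206), (-78.5, -8, 210), (-78.0, -6, 214), (-77.5, -4, 217), (-77.0, -3, 220), (-76.5, -2, 222), (
right [(-87.0, -21, 159), (-86.5, -21, 158), (-86.0, -20, 156), (-85.5, -20, 155), (-85.0, -20, 154), (-84.5, -19, 152), (-84.0, -19, 151), (-83.5, -18, 150), (-83.0, -18, 150), (-82.5, -17, 151), (-82.0, -16, 154), (-81.5, -15, 158), (-81.0, -13, 163), (-80.5, -12, 169), (-80.0, -11, 176), (-79.5, -9, 184), (-79.0, -7, 192), (-78.5, -6, 200), (-78.0, -4, 207), (-77.5, -3, 213), (-77.0, -2, 219), (-76.5, -1, 223), (-
15.8 [ 527.64918923 -197.70491594   33.86785934] 44.994866251945496
knob -9.747255028535331 102.13503847309019
```

```bash
python3 -c "
from station import r
print(r.finish_job())"
```

```text
the job is handed in; nothing more can be done
None
```

The job is handed in, with no verdict returned: the guard is open to its left stop and the plate is held still on the riser, its front edge level with the red pointer to about 0.5 mm and square to about half a degree by the scene camera, after 15.8 s of the 45 s.

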